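Weigh out practice balls and tip the scoop

ROBOT

A 6-joint arm with a two-finger parallel gripper is mounted at the origin on the work surface. World frame = base frame: x ahead of the robot, y to its left, z up, the work surface at z = 0. Lengths are in m, angles in degrees, forces in N, time in s.
With the tool pointing down it reaches from about 0.15 to 0.775 m from the base axis. Payload 6.1 kg.
Tool frame: the origin (TCP) lies on the centre line of the jaws, within the pads' length; the fingertips stand 19 mm ahead of it and the grasp point (between the pads) is the TCP; z points along the fingers, y is the line along which they close (so a half turn about z gives the same grasp; the last joint's range is limited). The gripper opens to 85 mm and grips with 20 to 120 N. Pads are 22 mm wide; open, the fingers measure 114 mm over their backs; the gripper's body (76 mm by 85 mm) begins 54 mm behind the grasp point. The pads swing forward as they close: fully open they stand 13 mm farther back than shut.
Start: joints at [0, 7.208, -2.269, 80.523, 0, 90], TCP at [0.525, -0, 0.217] pointing down, gripper open.
Joint ranges: [-155.77, 155.77], [-54.66, 111.73], [-72.52, 77.12], [-102.08, 115.82], [-83.92, 84.16], [-180, 180]. Speed limits (degrees/s): [136.94, 136.94, 172.46, 180, 180, 180].

INTERFACE

Orientations are given as a 3x3 rotation matrix whose columns are the frame's x, y, z axes.
In Python, from bench import robot gives the robot as it stands. Calls block until the motion is done:
- robot.reach(position, orientation): joint-space move of the TCP to a pose.
- robot.move_straight(position, speed=0.15, ori=None, contact_N=None): straight line of the TCP; ori=None keeps the orientation; speed is the mean speed in m/s. With contact_N (N) it stops when the force on the tool has changed by that much, and returns True; else False.
- robot.movej(angles): joint-space move.
- robot.gripper_to(opening, effort=None): finger opening in m; effort is the grip in N (None keeps the last); returns when the fingers have stopped.
- robot.wait(seconds).
- robot.inverse_kinematics(position, orientation): joint angles nearest the present ones, or None.
- robot.state(): the state.
- robot.capture(name): name is "scene" or "side" or "wrist"; returns a dict with "img" (400x640x3 uint8, red, green, blue), "z_map" (400x640 float32, m along the optical axis (not along the pixel's ray), 0 where there is no reading), "intrinsics" (3x3 intrinsics, pixels), "D" ([k1, k2, p1, p2, k3] as OpenCV has them; the pictures are not rectified), "R" (3x3) and "t" (3): a world point X has camera coordinates R X + t. Camera axes: x right, y down, z forward; pixel columns grow to the right and rows downward; lengths in m; the calibration is good to about 2 mm. A picture is of the moment at which its call begins.
A pose or a line that the arm cannot do raises robot.MotionError and nothing moves.
- robot.close_job(): hands the job in; it is judged then, once.
The state is a dict: "time": time; "joints": joint angles; "dq": joint speeds; "joint_efforts": joint torques, N m; "eef_pos": TCP position; "tool_rot": TCP orientation; "wrist_force": force on the tool from outside, world axes, zero at the start; "torque": the same for the moment, N m; "finger_gap": finger opening in m; "grip_force": force on a finger pad.
Only numpy, scipy, OpenCV 4.12 (cv2) and the standard library are available. Lean on these libraries where they do the work, as an engineer would, in place of code of your own. Each camera call takes 0.05 s, during which the arm holds its last target. There are 200 camera calls.

TASK

Load red practice balls from the rack into the yellow scoop on the spring scale until the red pointer comes to rest within the height of the green marker, then let go and let it settle. Draw the loaded scoop up out of its cradle by the black fin, carry it level to the grey bin, tip it mouth-down by about 45 degrees so that every loaded ball rolls into the bin, and finish still gripping the scoop, tipped and held up clear above the bin. Leave the balls you do not need on the rack, put no ball straight into the bin, and do not disturb the other things.

Things in the scene. Friction and masses are not known exactly. Their poses are not given: they have to be found in the camera images.
- scale: Blue spring scale fixed to the bench mid-way, turned up to 17 degrees about z; origin under its centre at bench level; housing 180 (x) x 160 (y) x 45 mm high. A sprung cradle floats over it. On its +x side is a white upright gauge plate, top 135 mm above the bench, with the red pointer and green marker before it.
- cradle (a point): Middle of the floor of the sprung aluminium cradle that holds the scoop, over the scale's centre. It sinks straight down, about 13 mm per ball; 110 mm above the bench when bare, about 105 mm with the empty scoop in it. Its rim rises 20 mm over this floor (12 mm on the +x side), about 3 mm clear of the scoop all round.
- pointer (a point): Tip of the red pointer that sinks with the cradle, 104 mm to +x from the scale's centre line. Its height (z) is the reading.
- band (a point): A point level with the middle of the green marker clip on the gauge, straight above or below the pointer tip. The clip is 20 mm tall, so the pointer is within it when its z is within 10 mm of this z. Set to a different height each time (one or two balls bring the pointer there); it does not move in a run.
- scoop: Loose yellow plastic scoop, 220 g, 134 (x) x 118 mm (y), origin under its centre, z up, mouth at its own +x end. At the start it sits in the cradle with the scale's yaw. Walls 40 mm high, 3 to 4 mm thick on the sides and rear; mouth open but for a 2 mm lip. A wall along x, 14 mm thick, parts it into two lanes. Balls roll out when it is tipped mouth-down beyond about 30 degrees.
- lane_left (a point): Middle of the floor of one scoop lane, 31.5 mm to the scoop's +y and 11.5 mm above its origin. Lane 49 mm wide, 130 mm long; its floor rises evenly from 7 mm (rear) to 16 mm (mouth) above the scoop's origin, so a ball let go in it rolls back to the rear. It takes two balls, one behind the other.
- lane_right (a point): The same for the other lane, 31.5 mm to the scoop's -y.
- fin (a point): Grip point in the black fin in the middle of the scoop, 82 mm above the scoop's origin. The fin is 14 mm thick (scoop y), 60 mm long (scoop x), its top 90 mm above the scoop's origin.
- rack: Wooden rack fixed to the bench, 235 (x) x 40 (y) x 25 mm high, origin under its centre. Four holes in a row along its x, 60 mm apart, each with a ball. Stands left or right of the scale, turned by up to 15 degrees.
- bin: Grey plastic bin fixed to the bench, 240 (x) x 220 (y) x 100 mm high, wall 6 mm, open on top, origin under its centre. On the side of the scale where the rack is not.
- ball0_center (a point): Centre of a red hard practice ball, 44 mm across, about 80 g; at the start in hole 1 of the rack, counted from its -x end, centre about 42 mm above the bench.
- ball1_center (a point): Centre of another red hard practice ball, 44 mm across, about 80 g; at the start in hole 2 of the rack, counted from its -x end, centre about 42 mm above the bench.
- ball2_center (a point): Centre of a third red hard practice ball, 44 mm across, about 80 g; at the start in hole 3 of the rack, counted from its -x end, centre about 42 mm above the bench.
- ball3_center (a point): Centre of a fourth red hard practice ball, 44 mm across, about 80 g; at the start in hole 4 of the rack, counted from its -x end, centre about 42 mm above the bench.
- bails: Bystander: two turned wooden bails joined side by side, 110 mm long, on the 40 mm high plywood shelf at the back; origin underneath.
- toe_guard: Bystander: bat toe guard, black and clear plastic channel 45 x 110 x 30 mm, on the back shelf.
- spike_set: Bystander: black tray 70 x 100 x 22 mm with six steel shoe spikes, on the back shelf.
- disc: Bystander: green marker disc 100 mm across, 18 mm high, on the back shelf.
- tape: Bystander: roll of blue tape, 84 mm across, 25 mm high, on the bench between robot and scale.
- oil: Bystander: amber bottle, 48 mm across, 100 mm tall, on the bench between robot and scale.
Mind the look-alikes: they are no part of the job. Leave any blue, purple or turquoise look-alike of the part that bears ball0_center alone.

How it is judged:
By the outcome, as a careful person would: the job done as asked, in the order asked, and still so for the second after the job is handed in, while the arm keeps its last pose, push and grip.
It also fails if it takes over 72 s, if anything falls off the work surface, if the arm or the gripper's body presses on something with over 40 N, if the wrist force passes 120 N, or if a joint passes its speed limit or range.

## Working session

There is one attempt and no reset: what is moved stays moved. The work goes in short steps, each a Python script; the robot and the scene stay as the last script left them, time stands still between calls to the robot, and variables do not carry over. Pictures are saved under pics/ and viewed, at most 10 in all, crops included, and the job is handed in when it is done.

```bash
mkdir -p pics; cat > h.py <<'E'
import numpy as np, cv2
from bench import robot
def save(c,name,crop=None,scale=1):
    im=c["img"][:,:,::-1]
    if crop: x0,y0,x1,y1=crop; im=im[y0:y1,x0:x1]
    cv2.imwrite("pics/"+name,cv2.resize(im,None,fx=scale,fy=scale,interpolation=cv2.INTER_CUBIC))
def cloud(c):
    K=np.array(c["intrinsics"]);D=np.array(c["D"]);z=c["z_map"]
    h,w=z.shape
    uv=np.stack(np.meshgrid(np.arange(w),np.arange(h)),-1).reshape(-1,1,2).astype(np.float64)
    n=cv2.undistortPoints(uv,K,D).reshape(h,w,2)
    P=np.dstack([n[...,0]*z,n[...,1]*z,z])
    W=(P-np.array(c["t"]))@np.array(c["R"])
    W[z==0]=np.nan
    return W
E
python3 - <<'E'
from h import *
import pickle
d={n:robot.capture(n) for n in("scene","side","wrist")}
pickle.dump(d,open("c0.pkl","wb"))
for n in d: print(n,-np.array(d[n]["R"]).T@d[n]["t"])
im=[d[n]["img"][:,:,::-1] for n in("scene","side")]
save(d["scene"],"s0.png",None,1.25); save(d["side"],"side0.png",None,1.25)
print(robot.state())
E
```

```text
scene [1.31021718 0.20825093 0.75209944]
side [ 0.24850861 -0.93735043  0.74924248]
wrist [0.52417435 0.07393452 0.37239901]
{'time': 0.15, 'joints': array([ 9.19212127e-04,  7.23390616e+00, -2.31303604e+00,  8.05205453e+01,
        1.83969960e-04,  9.00011406e+01]), 'dq': array([ 0.11111593, -0.05058089,  0.1595212 ,  0.05728404,  0.01359522,
       -0.00697492]), 'joint_efforts': array([-6.60388159e-04, -4.36274636e+01,  3.53150582e+01,  1.35390865e-02,
        2.80258462e-06, -9.74541621e-07]), 'eef_pos': array([5.24691751e-01, 9.41186463e-06, 2.16602684e-01]), 'tool_rot': array([[ 3.86850357e-06,  9.99999306e-01, -1.17787908e-03],
       [ 1.00000000e+00, -3.86474647e-06,  3.19198448e-06],
       [ 3.18743006e-06, -1.17787909e-03, -9.99999306e-01]]), 'wrist_force': array([-0.45973555, -0.69187213,  0.0154709 ]), 'torque': array([ 0.04259235, -0.01753048,  0.020361  ]), 'grip_force': 0.0, 'finger_gap': 0.08557115112490507}
```

View pics/s0.png

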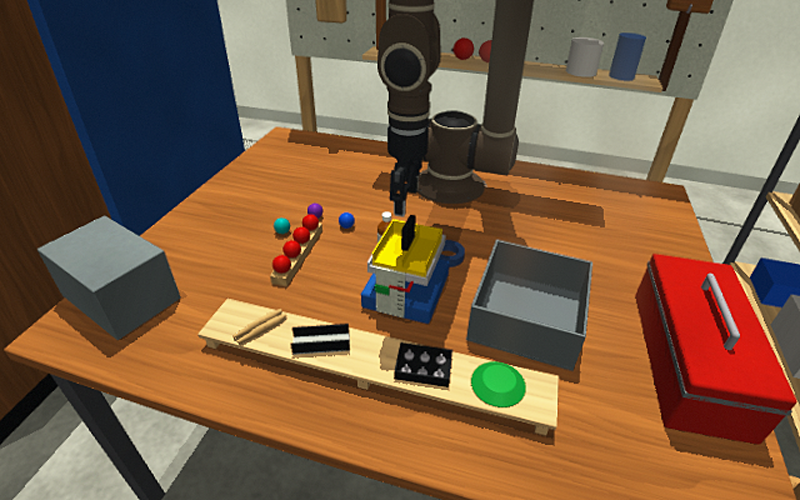

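View pics/side0.png

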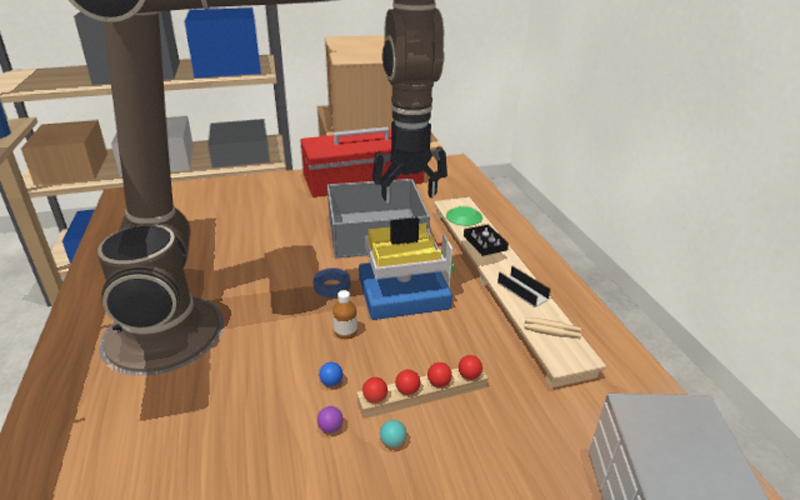

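The first view (800x500, ÷1.25) shows red balls at (282,263), (292,248), (302,235) and (310,221). Turquoise (282,227), purple (315,211) and blue (347,220) are loose look-alikes, and two more red balls sit on the far wall shelf at (463,48) and (487,50). I choose the four red balls in the wooden rack. In the side view they are at (375,390), (407,382), (439,375) and (470,367). The bin is on the +y side.

```bash
cat > m.py <<'E'
from h import *
from scipy.optimize import least_squares
def hsv(c): return cv2.cvtColor(c["img"],cv2.COLOR_RGB2HSV).astype(int)
def redm(c):
    H=hsv(c); return ((H[...,0]<6)|(H[...,0]>174))&(H[...,1]>150)&(H[...,2]>60)
def balls(c):
    W=cloud(c); m=redm(c)&np.isfinite(W[...,2])&(W[...,2]<0.35)&(W[...,2]>0.02)
    n,L,st,ce=cv2.connectedComponentsWithStats(m.astype(np.uint8)); out=[]
    cam=-np.array(c["R"]).T@c["t"]
    for i in range(1,n):
        if st[i,4]<60: continue
        p=W[L==i]
        if p[:,0].mean()>.9 or np.ptp(p,axis=0).max()>.07: continue
        d=p.mean(0)-cam; d/=np.linalg.norm(d)
        r=least_squares(lambda x:np.linalg.norm(p-x,axis=1)-.022,p.mean(0)+.015*d,loss="soft_l1",f_scale=.002)
        out.append((r.x.round(4),ce[i].round(),st[i,4]))
    return out
E
python3 - <<'E'
from m import *
import pickle
d=pickle.load(open("c0.pkl","rb"))
for n in d:
    print(n); [print(*b) for b in balls(d[n])]
for n in ("scene","side"):
    c=d[n];W=cloud(c);H=hsv(c);z=W[...,2]
    roi=(W[...,0]>.35)&(W[...,0]<.8)&(abs(W[...,1])<.2)
    y=roi&(H[...,0]>22)&(H[...,0]<34)&(H[...,1]>150)&(z>.1)&(z<.2)
    p=W[y]; r=cv2.minAreaRect(p[:,:2].astype(np.float32)); print(n,"yellow",r,p[:,2].max(),np.percentile(p[:,2],[5,50,95,99]))
    k=roi&(H[...,2]<60)&(z>.155)&(z<.205)
    p=W[k]; 
    if len(p): print("fin",len(p),np.median(p,0),p.min(0),p.max(0),cv2.minAreaRect(p[:,:2].astype(np.float32)))
    b=roi&(H[...,0]>100)&(H[...,0]<125)&(H[...,1]>120)&(z>.035)&(z<.06)
    p=W[b]; print("blue",len(p),cv2.minAreaRect(p[:,:2].astype(np.float32)))
    g=roi&(H[...,0]>45)&(H[...,0]<75)&(H[...,1]>150)&(z>.03)&(z<.2)
    p=W[g]; 
    if len(p):print("green",len(p),np.median(p,0),np.percentile(p[:,2],[2,98]))
    g=roi&redm(c)&(z>.05)&(W[...,1]>-.12)
    p=W[g]; 
    if len(p):print("red",len(p),np.median(p,0),np.percentile(p[:,2],[2,98]))
    g=(W[...,1]>.05)&(W[...,1]<.55)&(W[...,0]<.85)&(W[...,0]>.3)&(z>.085)&(z<.108)&(H[...,1]<60)
    n2,L,st,ce=cv2.connectedComponentsWithStats(g.astype(np.uint8))
    for i in range(1,n2):
        if st[i,4]>150: q=W[L==i];print("bin",st[i,4],cv2.minAreaRect(q[:,:2].astype(np.float32)),q[:,2].max())
save(d["scene"],"g.png",(270,160,370,260),6)
E
```

```text
scene
[-0.3643  0.0325  0.3241] [388.  41.] 106
side
[ 0.5636 -0.2906  0.0418] [376. 293.] 285
[ 0.5036 -0.2937  0.0418] [351. 299.] 298
[ 0.4436 -0.2969  0.0414] [326. 305.] 304
[ 0.3834 -0.3     0.0414] [300. 311.] 312
wrist
[0.6111 0.0291 0.0822] [413. 162.] 224
scene yellow ((0.5168771743774414, 0.0059210509061813354), (0.11868278682231903, 0.13922174274921417), 87.91211700439453) 0.19269792692151455 [0.11139066 0.11873706 0.14295478 0.14738176]
fin 180 [0.53563617 0.00898862 0.18455502] [ 0.48967625 -0.00266498  0.15501709] [0.55028344 0.01392898 0.19621961] ((0.5199440717697144, 0.006652192212641239), (0.015005635097622871, 0.06075078248977661), 85.77613067626953)
blue 984 ((0.6258270740509033, -0.019077613949775696), (0.3616587221622467, 0.3073934316635132), 7.20591926574707)
green 95 [ 0.61995262 -0.01436099  0.08000251] [0.04245376 0.09225189]
red 52 [0.62313538 0.02728195 0.10117801] [0.0959963  0.10284515]
bin 1222 ((0.5200342535972595, 0.2847652733325958), (0.21832889318466187, 0.24340246617794037), 85.14726257324219) 0.10332087928854371
bin 262 ((0.5602208375930786, 0.53
[... 336 characters left out ...]
8845672 -0.00961291  0.15513268] [0.5472712  0.00948082 0.19760146] ((0.5173561573028564, -0.0007866276428103447), (0.013394923880696297, 0.05910973623394966), 82.85944366455078)
blue 1469 ((0.5163640379905701, -0.0021252334117889404), (0.15418338775634766, 0.17767706513404846), 89.05094909667969)
green 1 [ 0.61679564 -0.0403397   0.08716364] [0.08716364 0.08716364]
red 13 [0.48180653 0.01354361 0.30017899] [0.09881305 0.3494722 ]
bin 201 ((0.6208895444869995, 0.276526540517807), (0.05741996318101883, 0.23217494785785675), 3.4727625846862793) 0.10399028724718719
bin 464 ((0.4785573184490204, 0.28729018568992615), (0.2263127863407135, 0.1597648710012436), 85.55951690673828) 0.1034022671484793
```

View pics/g.png

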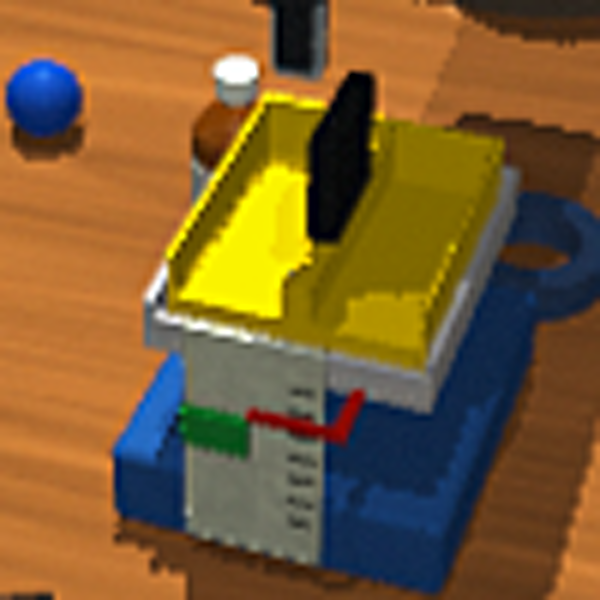

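The crop shows the scoop in the cradle with the black fin at about (340,160). The green clip spans rows 405–455 and the red pointer tip is at (250,412), just above the clip's middle. One check from the wrist data for scoop yaw, plus a close crop of the chosen balls.

```bash
python3 - <<'E'
from m import *
import pickle
d=pickle.load(open("c0.pkl","rb"))
c=d["wrist"];W=cloud(c);H=hsv(c);z=W[...,2]
roi=(W[...,0]>.4)&(W[...,0]<.75)&(abs(W[...,1])<.15)
for nm,m in (("yellow",(H[...,0]>22)&(H[...,0]<34)&(H[...,1]>150)&(z>.1)&(z<.2)),("fin",(H[...,2]<60)&(z>.19)&(z<.2)),("wall",(H[...,0]>22)&(H[...,0]<34)&(H[...,1]>150)&(z>.14)&(z<.15)),("green",(H[...,0]>45)&(H[...,0]<75)&(H[...,1]>150)),("red",redm(c)&(z>.07)&(z<.15))):
    p=W[m&roi]
    if len(p)>5: print(nm,len(p),cv2.minAreaRect(p[:,:2].astype(np.float32)),np.percentile(p,[1,50,99],axis=0).round(4).tolist())
c=d["scene"];W=cloud(c);H=hsv(c);z=W[...,2]
roi=(W[...,0]>.55)&(W[...,0]<.68)&(abs(W[...,1])<.1)&(z>.06)&(z<.15)
for nm,m in(("green",(H[...,0]>45)&(H[...,0]<80)&(H[...,1]>120)),("red",redm(c))):
    p=W[roi&m];v=np.argwhere(roi&m);print(nm,v.min(0),v.max(0),np.percentile(p,[1,25,50,75,99],axis=0).round(4).tolist())
c=d["side"];W=cloud(c);H=hsv(c)
for nm,lo,hi in(("turq",82,97),("blue",105,125),("purp",126,160)):
    m=(H[...,0]>=lo)&(H[...,0]<=hi)&(H[...,1]>100)&(W[...,1]<-.15)&(W[...,2]>.01)&(W[...,0]<.8)
    print(nm,m.sum(),np.median(W[m],0))
save(c,"balls.png",(240,260,420,370),4)
save(d["wrist"],"w0.png")
E
```

```text
yellow 19368 ((0.515084981918335, 0.005710441619157791), (0.11867573112249374, 0.1466657668352127), 87.8994369506836) [[0.4496, -0.0525, 0.1108], [0.5118, 0.0143, 0.1187], [0.5801, 0.0648, 0.1923]]
fin 1622 ((0.5166159868240356, 0.0068209548480808735), (0.012925579212605953, 0.05680358409881592), 88.13134002685547) [[0.4892, 0.0007, 0.1905], [0.5163, 0.0077, 0.1939], [0.5443, 0.0135, 0.1955]]
wall 2943 ((0.5144398212432861, 0.00586274266242981), (0.11876258254051208, 0.1330445110797882), 88.08072662353516) [[0.4482, -0.0538, 0.14], [0.4917, 0.0081, 0.1433], [0.5793, 0.0663, 0.1466]]
red 224 ((0.6133905053138733, 0.03487076982855797), (0.014790979214012623, 0.029588306322693825), 60.98491668701172) [[0.5988, 0.0224, 0.1], [0.6155, 0.0354, 0.1016], [0.6235, 0.0391, 0.1031]]
green [227 300] [235 310] [[0.6132, -0.0365, 0.0715], [0.6183, -0.0288, 0.079], [0.6191, -0.0223, 0.0835], [0.62, -0.0144, 0.0884], [0.6228, -0.0082, 0.0931]]
red [225 311] [233 330] [[0.5965, -0.0041, 0.0958], [0.6157, 0.0136, 0.0998], [0.6231, 0.0273, 0.1012], [0.6245, 0.0358, 0.1017], [0.6268, 0.039, 0.103]]
turq 256 [ 0.39158252 -0.39018982  0.03748356]
blue 274 [ 0.31692899 -0.23608904  0.03375299]
purp 320 [ 0.29933297 -0.33762403  0.03424182]
```

View pics/balls.png

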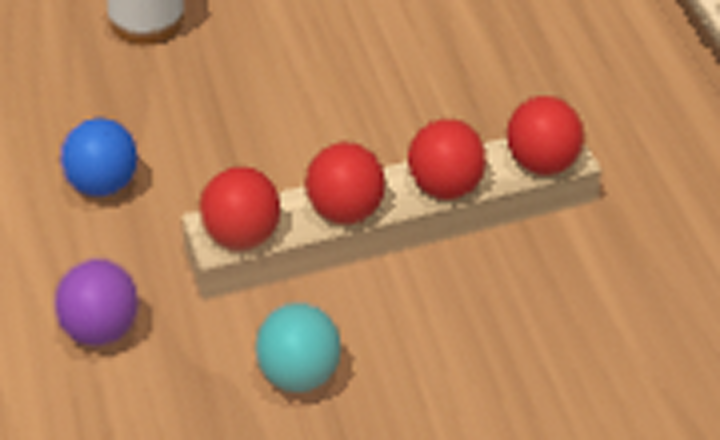

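View pics/w0.png

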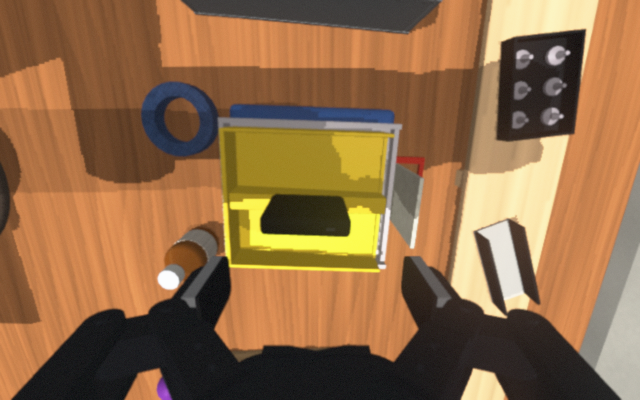

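The crop confirms four red balls seated in the rack, with the rack's +x end at upper right (545,135), and the blue, purple and turquoise look-alikes off the rack. The wrist view shows the fin at (305,215) along x. Scoop centre is about (0.515, 0.006) with yaw about −2°. I'll load the first ball, ball3.

```bash
cat > act.py <<'E'
from m import *
def Rz(yaw_y):   # tool down, closing axis y at angle yaw_y (deg)
    a=np.radians(yaw_y); y=np.array([np.cos(a),np.sin(a),0]); z=np.array([0,0,-1.])
    return np.column_stack([np.cross(y,z),y,z])
def best(p,ang):
    q0=robot.state()["joints"]; o=[]
    for a in (ang,ang+180):
        q=robot.inverse_kinematics(p,Rz(a))
        if q is not None: o.append((abs(np.array(q)-q0).max(),a))
    return Rz(min(o)[1])
SC=np.array([.515,.006,.106]); YAW=-2.
def sc(v):
    a=np.radians(YAW); return SC+[v[0]*np.cos(a)-v[1]*np.sin(a),v[0]*np.sin(a)+v[1]*np.cos(a),v[2]]
def load(ball,side):
    b=np.array(ball); p=b+[0,0,.006]; up=b+[0,0,.14]
    R=best(up,93); robot.gripper_to(.085,30); robot.reach(up,R)
    robot.move_straight(p,.15); robot.gripper_to(.03,30)
    s=robot.state(); print("grip",s["finger_gap"],s["grip_force"],s["eef_pos"],s["time"])
    robot.move_straight(p+[0,0,.2],.25)
    s=robot.state(); print("lift",s["finger_gap"],s["grip_force"])
    a=sc([0,side*.0325,.15]); R=best(a,YAW); robot.reach(a,R)
    e=sc([0,side*.0325,.049]); print("contact",robot.move_straight(e,.12,contact_N=8))
    robot.gripper_to(.060); robot.wait(.2)
    robot.move_straight(a,.25)
    robot.gripper_to(.085); print(robot.state()["time"])
E
python3 - <<'E'
from act import *
load([.5636,-.2906,.042],-1)
robot.wait(.5)
import pickle
d={n:robot.capture(n) for n in("scene","side","wrist")}
pickle.dump(d,open("c1.pkl","wb"))
save(d["scene"],"g1.png",(270,160,370,260),6)
c=d["scene"];W=cloud(c);H=hsv(c);z=W[...,2]
roi=(W[...,0]>.58)&(W[...,0]<.68)&(abs(W[...,1])<.06)&(z>.05)&(z<.12)
for nm,m in(("green",(H[...,0]>45)&(H[...,0]<80)&(H[...,1]>120)),("red",redm(c))):
    p=W[roi&m];v=np.argwhere(roi&m);print(nm,v.min(0),v.max(0),np.percentile(p,[1,25,50,75,99],axis=0).round(4).tolist())
for n in d: print(n,[(b[0].tolist(),b[2]) for b in balls(d[n])])
print(robot.state()["time"])
E
```

```text
grip 0.029996664279976853 0.0 [ 0.56359321 -0.29061356  0.048017  ] 3.1167
lift 0.030062199860979036 0.0
contact False
7.6333
green [227 300] [235 310] [[0.6145, -0.0358, 0.0717], [0.618, -0.0285, 0.0785], [0.6189, -0.0225, 0.0835], [0.6196, -0.0143, 0.0887], [0.6215, -0.0084, 0.0919]]
red [225 311] [233 330] [[0.5973, -0.0064, 0.0946], [0.6137, 0.0114, 0.0994], [0.6225, 0.0249, 0.1004], [0.6239, 0.0354, 0.1018], [0.6258, 0.0389, 0.1036]]
scene [([-0.3624, -0.0484, 0.3245], np.int32(194)), ([-0.3655, 0.0315, 0.3236], np.int32(96))]
side [([0.5639, -0.2905, 0.0416], np.int32(285)), ([0.5034, -0.2935, 0.0418], np.int32(295)), ([0.4434, -0.2968, 0.0416], np.int32(304)), ([0.3835, -0.3, 0.0412], np.int32(312))]
wrist [([0.6117, 0.0306, 0.0818], np.int32(170))]
8.2833
```

View pics/g1.png

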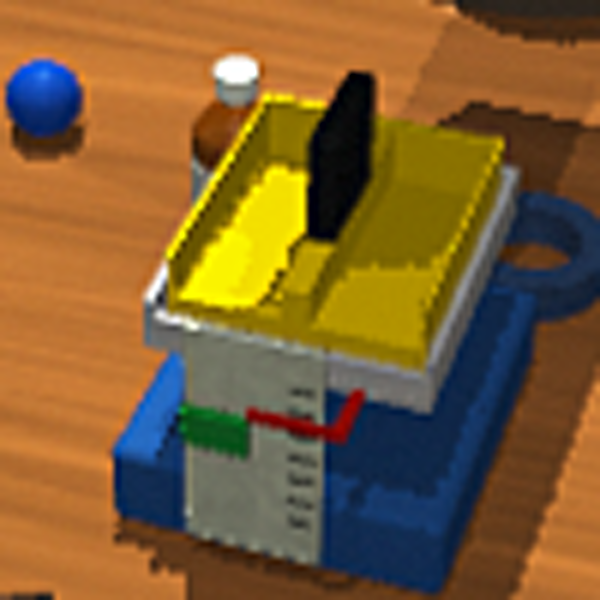

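The pick missed: the pointer hasn't moved (tip still at crop (250,412)), the scoop is empty and ball3 is still in its hole. I'll go back, stop with the fingers around the ball and look.

```bash
python3 - <<'E'
from act import *
b=np.array([.5636,-.2906,.042]);up=b+[0,0,.14]
R=best(up,93); robot.reach(up,R); robot.move_straight(b+[0,0,.004],.15,contact_N=10)
robot.gripper_to(.056,30)
c=robot.capture("side"); W=cloud(c); save(c,"grip.png",(300,200,460,320),5)
s=robot.state();print(s["eef_pos"],s["tool_rot"].round(3).tolist(),s["finger_gap"],s["wrist_force"])
robot.gripper_to(.030,30)
s=robot.state();print(s["eef_pos"],s["finger_gap"],s["grip_force"],s["time"],s["wrist_force"])
c=robot.capture("side");print(balls(c))
E
```

```text
[ 0.56366977 -0.29066639  0.04615718] [[0.999, 0.052, 0.0], [0.052, -0.999, -0.0], [0.0, 0.0, -1.0]] 0.05606008470360149 [ 0.66688199  0.36539144 -0.32179122]
[ 0.56356505 -0.29060189  0.0459554 ] 0.030421588820150027 0.0 11.2417 [0.17114117 0.01818758 0.65155004]
[(array([ 0.5641, -0.2907,  0.0417]), array([374., 295.]), np.int32(208)), (array([ 0.5037, -0.2938,  0.0417]), array([351., 299.]), np.int32(296)), (array([ 0.4435, -0.2967,  0.0415]), array([326., 305.]), np.int32(306)), (array([ 0.3833, -0.2998,  0.0416]), array([300., 311.]), np.int32(314))]
```

View pics/grip.png

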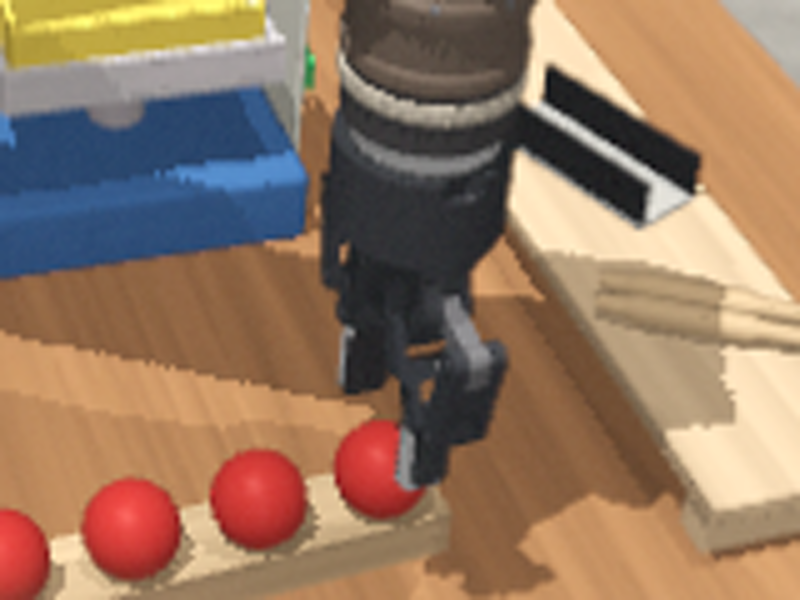

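The picture shows the front finger at crop (425,440), right of and in front of the ball at (380,470), so the position is hard to judge by eye. I'll measure the finger itself from the depth map and the wrist view.

```bash
python3 - <<'E'
from act import *
robot.gripper_to(.056,30)
c=robot.capture("side"); W=cloud(c);H=hsv(c); s=robot.state(); print(s["eef_pos"],s["finger_gap"])
m=(H[...,1]<110)&(H[...,2]<150)&(abs(W[...,0]-.57)<.07)&(W[...,1]<-.2)&(W[...,1]>-.40)&(W[...,2]>.012)&(W[...,2]<.12)
for lo in np.arange(.01,.12,.01):
    k=m&(W[...,2]>=lo)&(W[...,2]<lo+.01); p=W[k]
    if len(p)>3: print(round(lo,3),len(p),p.min(0).round(3),np.median(p,0).round(3),p.max(0).round(3))
def pj(X): return cv2.projectPoints(np.array([X],float),cv2.Rodrigues(np.array(c["R"]))[0],np.array(c["t"]),np.array(c["intrinsics"]),np.array(c["D"]))[0].ravel()
e=s["eef_pos"]
for dz in(0,-.019,.013): print(dz,(pj(e+[0,-.03,dz])-[300,200])*5,(pj(e+[0,.03,dz])-[300,200])*5)
w=robot.capture("wrist"); print(balls(w)); save(w,"w2.png")
E
```

```text
[ 0.56359485 -0.29058981  0.04599467] 0.05601415162673315
0.01 85 [ 0.502 -0.316  0.012] [ 0.543 -0.312  0.016] [ 0.591 -0.307  0.02 ]
0.02 104 [ 0.501 -0.317  0.02 ] [ 0.548 -0.309  0.024] [ 0.59  -0.292  0.027]
0.06 20 [ 0.553 -0.327  0.065] [ 0.561 -0.264  0.069] [ 0.571 -0.262  0.07 ]
0.07 60 [ 0.552 -0.334  0.07 ] [ 0.561 -0.265  0.076] [ 0.574 -0.261  0.08 ]
0.08 61 [ 0.552 -0.335  0.08 ] [ 0.561 -0.325  0.084] [ 0.573 -0.26   0.09 ]
0.09 54 [ 0.552 -0.335  0.09 ] [ 0.559 -0.265  0.095] [ 0.572 -0.258  0.1  ]
0.1 39 [ 0.549 -0.334  0.1  ] [ 0.558 -0.263  0.104] [ 0.57  -0.256  0.11 ]
0.11 95 [ 0.548 -0.354  0.11 ] [ 0.556 -0.332  0.116] [ 0.58  -0.233  0.12 ]
0 [404.86118134 506.76044414] [356.77069908 414.71556246]
-0.019 [401.02260964 536.88469925] [353.62403082 444.40316469]
0.013 [407.53308895 485.75828133] [358.95896323 394.03927322]
[(array([ 0.5616, -0.2889,  0.0411]), array([314., 249.]), np.int32(4133))]
```

View pics/w2.png

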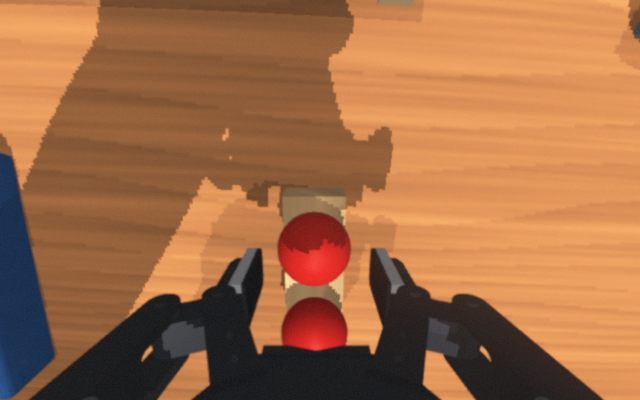

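The fingertips measure z≈0.066 with the reported TCP at 0.046. So the real pads stand about 35 mm farther back than the reported TCP, and the fingers closed above the ball. I'll correct for this offset, descend further with a contact guard and grip again.

```bash
python3 - <<'E'
import re
s=open("act.py").read()
i=s.index("def load")
open("act.py","w").write(s[:i]+'''OFF=-.034   # eef z minus ball centre z when gripped
def load(ball,side,there=False):
    b=np.array(ball); p=b+[0,0,OFF]; up=b+[0,0,.09]
    robot.gripper_to(.085,30)
    if not there: robot.reach(up,best(up,93))
    print("c",robot.move_straight(p,.12,contact_N=10)); robot.gripper_to(.03,30)
    s=robot.state(); print("grip",s["finger_gap"],s["grip_force"],s["eef_pos"],s["time"],s["wrist_force"])
    if s["finger_gap"]<.036: return False
    robot.move_straight(p+[0,0,.22],.25)
    s=robot.state(); print("lift",s["finger_gap"],s["grip_force"])
    a=sc([0,side*.032,.044+OFF+.09]); robot.reach(a,best(a,YAW))
    e=sc([0,side*.032,.044+OFF]); print("contact",robot.move_straight(e,.12,contact_N=8))
    robot.gripper_to(.060); robot.wait(.2)
    robot.move_straight(a,.25)
    robot.gripper_to(.085); print(robot.state()["time"])
    return True
''')
E
python3 - <<'E'
from act import *
ok=load([.5636,-.2906,.042],-1,True)
if ok:
    robot.wait(.8)
    import pickle
    d={n:robot.capture(n) for n in("scene","side","wrist")}
    pickle.dump(d,open("c1.pkl","wb"))
    save(d["scene"],"g2.png",(270,160,370,260),6)
    c=d["scene"];W=cloud(c);H=hsv(c);z=W[...,2]
    roi=(W[...,0]>.58)&(W[...,0]<.68)&(abs(W[...,1])<.06)&(z>.05)&(z<.12)
    for nm,m in(("green",(H[...,0]>45)&(H[...,0]<80)&(H[...,1]>120)),("red",redm(c))):
        p=W[roi&m];v=np.argwhere(roi&m);print(nm,v.min(0),v.max(0),np.percentile(p,[1,25,50,75,99],axis=0).round(4).tolist())
    for n in d: print(n,[(b[0].tolist(),b[2]) for b in balls(d[n])])
E
```

```text
c False
grip 0.042647820356198116 29.778740108013153 [ 0.56416943 -0.2897631   0.00913719] 13.0917 [-1.17139888  5.01697559  5.14923713]
lift 0.04249893536665298 30.523404479026794
contact False
17.475
green [227 300] [235 311] [[0.6135, -0.0367, 0.0723], [0.6175, -0.0288, 0.0789], [0.6188, -0.0218, 0.0838], [0.6197, -0.0141, 0.0886], [0.6224, -0.0076, 0.092]]
red [229 311] [236 330] [[0.5975, -0.0047, 0.0834], [0.6149, 0.012, 0.0864], [0.622, 0.025, 0.0874], [0.6237, 0.035, 0.0887], [0.6276, 0.0395, 0.0906]]
scene [([-0.3645, 0.0318, 0.324], np.int32(100)), ([0.4741, -0.0261, 0.1212], np.int32(114))]
side [([0.4746, -0.0267, 0.1231], np.int32(114)), ([0.5037, -0.2937, 0.0415], np.int32(295)), ([0.4435, -0.2967, 0.0415], np.int32(305)), ([0.3834, -0.2998, 0.0413], np.int32(310))]
wrist [([0.6116, 0.0302, 0.0692], np.int32(214)), ([0.4723, -0.0263, 0.1217], np.int32(1770))]
```

```bash
ls -la pics
```

```text
total 3688
drwxr-xr-x 2 agent agent   4096 Dec  1 05:40 .
drwxr-xr-x 3 agent agent   4096 Dec  1 05:39 ..
-rw-r--r-- 1 agent agent 290837 Dec  1 05:38 balls.png
-rw-r--r-- 1 agent agent 375449 Dec  1 05:37 g.png
-rw-r--r-- 1 agent agent 376362 Dec  1 05:39 g1.png
-rw-r--r-- 1 agent agent 385006 Dec  1 05:40 g2.png
-rw-r--r-- 1 agent agent 490448 Dec  1 05:39 grip.png
-rw-r--r-- 1 agent agent 580755 Dec  1 05:37 s0.png
-rw-r--r-- 1 agent agent 528072 Dec  1 05:37 side0.png
-rw-r--r-- 1 agent agent 397275 Dec  1 05:38 w0.png
-rw-r--r-- 1 agent agent 332366 Dec  1 05:40 w2.png
```

View pics/g2.png

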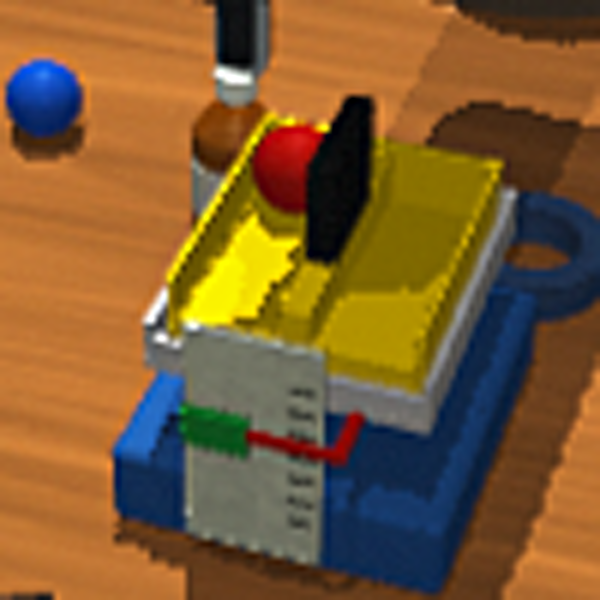

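```bash
python3 - <<'E'
from act import *
import pickle
d=pickle.load(open("c1.pkl","rb"))
c=d["scene"];W=cloud(c);H=hsv(c)
for nm,m in(("green",(H[...,0]>45)&(H[...,0]<80)&(H[...,1]>120)),("red",redm(c))):
    for u in ((303,306,309) if nm=="green" else (311,312,313,314,316)):
        v=[r for r in range(215,245) if m[r,u]]; print(nm,u,v,[W[r,u,[0,2]].round(4).tolist() for r in v])
c=d["wrist"];W=cloud(c);H=hsv(c);z=W[...,2]
m=(H[...,2]<60)&(z>.17)&(z<.2)&(abs(W[...,0]-.515)<.06)&(abs(W[...,1])<.06)
p=W[m];t=p[p[:,2]>np.percentile(p[:,2],60)-.004]
print(len(t),cv2.minAreaRect(t[:,:2].astype(np.float32)),np.percentile(p,[2,50,98],axis=0).round(4).tolist())
E
```

```text
green 303 [228, 229, 230, 231, 232, 233] [[0.6158, 0.0899], [0.618, 0.0885], [0.621, 0.0879], [0.6182, 0.0816], [0.619, 0.0789], [0.6176, 0.0739]]
green 306 [229, 230, 231, 232, 233, 234] [[0.6173, 0.0901], [0.6178, 0.087], [0.6185, 0.0842], [0.6209, 0.083], [0.62, 0.0786], [0.6226, 0.0776]]
green 309 [229, 230, 231, 232, 233, 234, 235] [[0.6151, 0.0902], [0.6171, 0.0886], [0.6185, 0.0865], [0.6197, 0.0841], [0.6188, 0.0797], [0.6196, 0.0769], [0.6188, 0.0726]]
red 311 [232, 233] [[0.6232, 0.089], [0.6235, 0.0858]]
red 312 [232, 233] [[0.619, 0.0857], [0.6229, 0.0859]]
red 313 [232, 233] [[0.6198, 0.0872], [0.6232, 0.087]]
red 314 [232, 233] [[0.6209, 0.089], [0.6255, 0.09]]
red 316 [233, 234] [[0.6228, 0.0888], [0.6226, 0.0851]]
1401 ((0.5156814455986023, 0.006241706665605307), (0.013500319793820381, 0.05579293146729469), 87.99532318115234) [[0.489, 0.0009, 0.1708], [0.5102, 0.0086, 0.1811], [0.539, 0.0135, 0.1825]]
```

The picture shows the ball at the rear of the right lane (290,165) and the pointer tip at (250,437), inside the green clip (410–458). Measured, the pointer is at z≈0.0865 and the clip spans about 0.072–0.092. One ball is enough. Next I'll check which tip heading the arm can reach, with IK only.

```bash
cat >> act.py <<'E'
LEN=.036
BIN=np.array([.52,.285])
def ori(psi,tilt,flip):
    """scoop yaw psi, mouth-down tilt; tool y = +-scoop y"""
    from scipy.spatial.transform import Rotation as Ro
    S=Ro.from_euler("ZY",[psi,tilt],degrees=True).as_matrix()
    y=S[:,1]*flip; z=-S[:,2]
    return np.column_stack([np.cross(y,z),y,z])
def eef(G,R): return np.array(G)+LEN*R[:,2]
def gpos(psi,z,back=.05): 
    a=np.radians(psi); return np.array([*(BIN-back*np.array([np.cos(a),np.sin(a)])),z])
E
python3 - <<'E'
from act import *
for flip in(1,-1):
    R=ori(-2,0,flip); print("fin",flip,[None if (q:=robot.inverse_kinematics(eef([.5157,.0062,.1745+dz],R),R)) is None else np.round(q) for dz in(0,.17)])
    for psi in range(-182,180,30):
        o=[]
        for t in(0,25,45):
            R=ori(psi,t,flip); q=robot.inverse_kinematics(eef(gpos(psi,.27),R),R); o.append(None if q is None else np.round(q).tolist())
        print(flip,psi,o)
E
```

```text
fin 1 [array([  1.,   7., -13.,  71.,   0.,   3.]), array([ 1.,  7.,  9., 92.,  0.,  3.])]
1 -182 [[26.0, 20.0, 16.0, 86.0, 0.0, -152.0], [32.0, 3.0, -9.0, 57.0, -14.0, -148.0], [38.0, -7.0, -28.0, 31.0, -27.0, -150.0]]
1 -152 [[29.0, 21.0, 17.0, 86.0, 0.0, -179.0], [29.0, 1.0, -12.0, 52.0, -0.0, -179.0], [29.0, -11.0, -33.0, 23.0, -1.0, -179.0]]
1 -122 [[31.0, 20.0, 16.0, 86.0, 0.0, 153.0], [25.0, 3.0, -10.0, 56.0, 13.0, 150.0], [20.0, -7.0, -29.0, 30.0, 26.0, 151.0]]
1 -92 [[33.0, 18.0, 13.0, 85.0, 0.0, 125.0], [23.0, 8.0, -3.0, 68.0, 23.0, 117.0], [15.0, 4.0, -14.0, 55.0, 42.0, 114.0]]
1 -62 [[34.0, 15.0, 10.0, 84.0, 0.0, 96.0], [22.0, 16.0, 7.0, 84.0, 25.0, 84.0], [15.0, 20.0, 6.0, 88.0, 44.0, 72.0]]
1 -32 [[33.0, 12.0, 6.0, 84.0, 0.0, 65.0], [23.0, 23.0, 17.0, 98.0, 20.0, 53.0], [18.0, 34.0, 24.0, 113.0, 33.0, 40.0]]
1 -2 [[31.0, 10.0, 3.0, 83.0, 0.0, 33.0], [26.0, 28.0, 23.0, 108.0, 11.0, 26.0], None]
1 28 [[29.0, 9.0, 2.0, 83.0, 0.0, 1.0], [29.0, 30.0, 26.0, 111.0, 0.0, 1.0], None]
1 58 [[26.0, 10.0, 3.0, 83.0, 0.0, -32.0], [32.0, 28.0, 24.0, 108.0, -11.0, -24.0], None]
1 88 [
[... 1412 characters left out ...]
 108.0, 11.0, -154.0], None]
-1 28 [[29.0, 9.0, 2.0, 83.0, 0.0, -179.0], [29.0, 30.0, 26.0, 111.0, 0.0, -179.0], None]
-1 58 [[26.0, 10.0, 3.0, 83.0, 0.0, 148.0], [32.0, 28.0, 24.0, 108.0, -11.0, 156.0], None]
-1 88 [[24.0, 12.0, 6.0, 84.0, 0.0, 116.0], [34.0, 23.0, 17.0, 99.0, -20.0, 129.0], [39.0, 34.0, 25.0, 114.0, -32.0, 141.0]]
-1 118 [[24.0, 15.0, 9.0, 84.0, 0.0, 86.0], [35.0, 16.0, 8.0, 85.0, -25.0, 98.0], [42.0, 21.0, 7.0, 90.0, -43.0, 110.0]]
-1 148 [[25.0, 18.0, 13.0, 85.0, 0.0, 57.0], [35.0, 9.0, -2.0, 69.0, -23.0, 64.0], [42.0, 5.0, -13.0, 56.0, -43.0, 68.0]]
-1 178 [[26.0, 20.0, 16.0, 86.0, 0.0, 28.0], [32.0, 3.0, -9.0, 57.0, -14.0, 32.0], [38.0, -7.0, -28.0, 31.0, -27.0, 30.0]]
```

Tipping toward −y (psi ≈ −95) is well inside the joint ranges. I'll grip the fin and lift.

```bash
python3 - <<'E'
from act import *
R=ori(-2,0,1); G=np.array([.5157,.0062,.1725])
robot.reach(eef(G+[0,0,.10],R),R); robot.gripper_to(.06)
print("c",robot.move_straight(eef(G,R),.1,contact_N=8))
robot.gripper_to(.005,100)
s=robot.state(); print(s["finger_gap"],s["grip_force"],s["eef_pos"],s["wrist_force"],s["time"])
if s["finger_gap"]>.009:
    robot.move_straight(eef(G+[0,0,.03],R),.05); robot.move_straight(eef(G+[0,0,.125],R),.12)
    s=robot.state(); print(s["finger_gap"],s["grip_force"],s["wrist_force"],s["torque"],s["time"])
c=robot.capture("side"); print([(b[0],b[2]) for b in balls(c)]); W=cloud(c)
save(c,"lift.png",(200,60,440,240),3)
E
```

```text
c False
0.012424240532700555 97.35811471939087 [0.51587556 0.00613116 0.13663887] [ 0.01775361 -0.90449864 -0.33524054] 21.7917
0.012763016026029474 97.51391530036926 [-0.08075706 -0.65499682 -3.62929185] [ 0.00279348 -0.05726287 -0.01892883] 23.4833
[(array([ 0.474 , -0.0265,  0.2464]), np.int32(120)), (array([ 0.5038, -0.2938,  0.0416]), np.int32(297)), (array([ 0.4435, -0.2968,  0.0415]), np.int32(303)), (array([ 0.3836, -0.2998,  0.0412]), np.int32(311))]
```

View pics/lift.png

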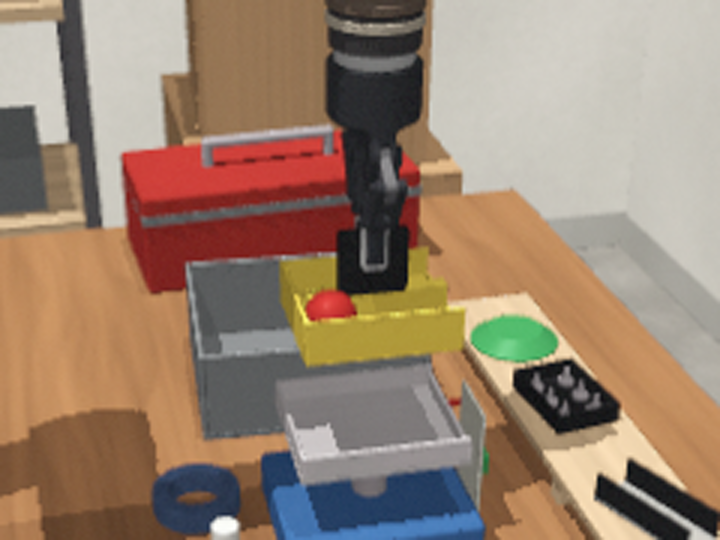

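The picture shows the scoop lifted level out of the cradle, fin gripped at (372,255), ball at (330,305) still inside. Now I'll carry it to the bin and tip it.

```bash
python3 - <<'E'
from act import *
st=robot.state
P=-95
R=ori(-45,0,1); robot.move_straight(eef([.50,.15,.2975],R),.12,ori=R)
R=ori(P,0,1); robot.move_straight(eef(gpos(P,.2975),R),.12,ori=R)
robot.move_straight(eef(gpos(P,.255),R),.1); robot.wait(.2)
c=robot.capture("scene"); print([(b[0],b[2]) for b in balls(c)],st()["time"])
for t in (12,24,34,45):
    R=ori(P,t,1); q=robot.inverse_kinematics(eef(gpos(P,.255),R),R)
    robot.move_straight(eef(gpos(P,.255),R),.04,ori=R)
    print(t,st()["time"],st()["finger_gap"])
robot.wait(1.5)
for n in("scene","side"):
    c=robot.capture(n); print([(b[0],b[2]) for b in balls(c)])
    W=cloud(c);H=hsv(c);y=(H[...,0]>22)&(H[...,0]<34)&(H[...,1]>150)&(W[...,2]>.1)&(W[...,1]>.15)&(W[...,0]<.8);p=W[y];print(p.min(0),p.max(0))
s=st();print(s["finger_gap"],s["grip_force"],s["wrist_force"],s["time"],s["tool_rot"].round(3).tolist())
E
```

```text
[(array([-0.3624,  0.0413,  0.325 ]), np.int32(186)), (array([0.4952, 0.3785, 0.2045]), np.int32(136))] 27.4167
12 27.775 0.012402864953413181
24 28.1333 0.012726440236751822
34 28.4583 0.012516817787181288
45 28.8 0.012690518603632546
[(array([-0.3623, -0.0534,  0.3212]), np.int32(140)), (array([0.4851, 0.2066, 0.0263]), np.int32(168))]
[0.46521523 0.31416729 0.10138476] [0.59474392 0.44140099 0.27425967]
[(array([ 0.5036, -0.2936,  0.0416]), np.int32(298)), (array([ 0.4433, -0.2968,  0.0415]), np.int32(302)), (array([ 0.3834, -0.2999,  0.0413]), np.int32(310))]
[0.45867691 0.27914205 0.15192863] [0.58758527 0.43210943 0.29395367]
0.012684287660597603 98.26976180076599 [-0.49022661 -0.41113985 -2.56255636] 30.4 [[0.062, 0.996, 0.062], [0.704, -0.087, 0.704], [0.707, -0.0, -0.707]]
```

The ball is in the bin, resting at (0.485, 0.207, 0.026), and three balls remain on the rack. I'll raise the scoop a little for clearance, check the real tilt from its floor plane, and hand in.

```bash
python3 - <<'E'
from act import *
s=robot.state(); robot.move_straight(s["eef_pos"]+[0,0,.03],.06); robot.wait(.8)
for n in("scene","side"):
    c=robot.capture(n);W=cloud(c);H=hsv(c)
    y=(H[...,0]>22)&(H[...,0]<34)&(H[...,1]>150)&(W[...,2]>.12)&(W[...,1]>.2)&(W[...,0]<.65)
    p=W[y]; best_=None; rng=np.random.default_rng(0)
    for _ in range(600):
        a,b,d=p[rng.choice(len(p),3,False)]; v=np.cross(b-a,d-a); l=np.linalg.norm(v)
        if l<1e-5: continue
        v/=l; k=(abs((p-a)@v)<.003).sum()
        if best_ is None or k>best_[0]: best_=(k,v)
    print(n,len(p),best_,"tilt",np.degrees(np.arccos(abs(best_[1][2]))),np.percentile(p[:,2],[1,99]))
    print([(b[0],b[2]) for b in balls(c)])
s=robot.state();print(s["finger_gap"],s["grip_force"],s["time"],abs(s["dq"]).max())
E
```

```text
scene 1983 (np.int64(907), array([-0.99623457,  0.08667392,  0.0020745 ])) tilt 89.88113960566803 [0.19251801 0.30257787]
[(array([0.4848, 0.2064, 0.0265]), np.int32(167))]
side 590 (np.int64(269), array([ 0.06196062,  0.63459092, -0.77036046])) tilt 39.613731035831776 [0.18315686 0.29943663]
[(array([ 0.5036, -0.2939,  0.0417]), np.int32(296)), (array([ 0.4435, -0.2968,  0.0416]), np.int32(304)), (array([ 0.3835, -0.2998,  0.0415]), np.int32(311))]
0.012579119989789637 98.2700514793396 31.95 0.07749526457866626
```

```bash
python3 -c "
from bench import robot
print(robot.close_job())"
```

```text
the job is handed in; nothing more can be done
None
```

Job handed in at about 32 s: one ball brought the pointer inside the green marker and was then tipped into the bin, and the scoop is still gripped at about 45° above the bin, with the other three balls on the rack. My first grasp missed (the real fingertips stand about 35 mm behind the reported TCP) but moved nothing.

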